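# Check-weigh a cutter and crack open the sealed dry box

## Robot

A 7-joint arm with a two-finger parallel gripper is mounted at the origin on a cart in front of the work surface, level with it; the furniture and walls round the work are solid. World frame = base frame: x ahead of the robot, y to its left, z up, the work surface at z = 0. Lengths are in mm, angles in rad, forces in N, time in s.
With the tool pointing down it reaches from about 425 to 925 mm from the base axis. Payload 6.8 kg.
Tool frame: the origin (TCP) lies on the centre line of the jaws, within the pads' length; the fingertips stand 25 mm ahead of it and the grasp point (between the pads) lies 6 mm ahead of it (finger_overhang is the distance from the TCP to the fingertips, in mm); z points along the fingers, y is the line along which they close (so a half turn about z gives the same grasp; the last joint's range is limited). The gripper opens to 88 mm and grips with 3 to 60 N. Pads are 20 mm wide; open, the fingers measure 115 mm over their backs; the gripper's body (75 mm by 178 mm) begins 61 mm behind the grasp point.
Start: joints at [-1.416, 0.477, 0.022, 1.555, -0.011, 1.109, -0.083], TCP at [175.351, 651.843, 247.664] pointing down, gripper open.
Joint ranges: [-2.96, 2.96], [-0.34, 2.1], [-1.41, 1.46], [0.24, 2.44], [-1.37, 4.51], [0.17, 1.92], [-2.96, 2.96]. Speed limits (rad/s): [2.39, 2.39, 3.14, 3.14, 3.14, 3.14, 3.14].

## Interface

Orientations are given as [roll, pitch, yaw] about the fixed x, y, z axes, in that order (R = Rz(yaw) Ry(pitch) Rx(roll)).
In Python, from rig import * gives the robot as it stands.
- The arm moves only by the shell command python3 -m creep 'ROWS' [FORCE]. ROWS is a JSON object whose one key "deltas" holds a list that holds one entry, the list of rows, each a list of 7 numbers: the shift along the world's x, y, z in m, then the turn, a rotation vector about the world's x, y, z in degrees, then the closure, from -1 (fully open) to 1 (shut). In form: {"deltas": [[[tx, ty, tz, wx, wy, wz, jaw], ...]]}. A call has 1 to 5 rows; each row shifts and turns the commanded pose from where the row before left it; what a row does not reach is not made up. A row lasts 1/8 s, in which the tool goes at most 62.5 mm and 10.7 degrees, less where a joint would pass 70% of its speed; a pose out of reach is approached as far as the arm can. A call with a gripper value outside its range is refused whole. The fingers move at their own pace and stop on an object; FORCE is the grip in N (left out, the last holds). Time passes only in rows, so rows that do not move let the fingers close. It gives the time, the measured TCP pose, the force, the opening and the grip force at its end, in the units of the state.
- state(): the state, without advancing time (a new reading comes with each control period).
- grab_frame(name): name is "scene" or "top"; returns a dict with "color" (384x512x3 uint8, blue, green, red), "fovy" (degrees; the focal length in pixels is half the picture's height over the tangent of half this angle, whatever the lens; pixels are square), "cx", "cy" (the principal point, pixels), "origin" and "orientation" of the camera in the world. Camera axes: x right, y down, z forward; pixel columns grow to the right and rows downward; lengths in mm; the calibration is good to about 2 mm. A picture is of the moment at which its call begins. There is no depth.
- close_job(): hands the job in; it is judged then, once.
Trained networks look in the newest picture that a camera, given by its name, has taken for a name from the list of things; names that differ only in an ending like _2 or _b are one class to them, and where a whole thing is asked for, a point or a joint stands for the part that bears it (a point fixed in the world has none). Each returns a list of dicts, best first, with "confidence" (0 to 1); they miss things now and then, are a little off and sometimes report something else, mostly with a low value. They report only what shows in the picture. A call takes as long as a camera call. They do not tell look-alikes from the thing itself.
- boxes_of(camera, query): "location" ([row, column] in pixels, amid what is visible of it).
- tip_of(camera, query): "location" ([row, column] in pixels: a listed point, or the origin of a listed thing).
The state is a dict: "clock": time; "joints": joint angles; "joint_vel": joint speeds; "tau": joint torques, N m; "ee_pos": TCP position; "tool_rot": TCP orientation; "ft_force": force on the tool from outside, world axes, zero at the start; "torque": the same for the moment, N m; "opening": finger opening in mm; "grip_force": force on a finger pad.
Only numpy, scipy, OpenCV 4.12 (cv2) and the standard library are available. Lean on these libraries where they do the work, as an engineer would, in place of code of your own. Each camera call takes 0.05 s, during which the arm holds its last target. There are 200 camera calls.

## Task

The smallest of the three spare cutter wheels is going into the dry box. First set it down gently, flat and in the middle of the scale's pan without pushing the pan down to its stop, and let go of it so that it weighs freely; leave it there. Then break the dry box's lid free of its sticky seal and finish while still holding the lid slightly open, with a steady gap of about 20 mm at the front edge so that a workmate can look in; never let it fly up past about 60 mm, and leave the other things on the bench where they are.

Things in the scene. Friction and masses are not known exactly. Their poses are not given: they have to be found in the camera images.
- cutter_2: the smallest spare cutter wheel: a toothed disc, 48 mm across, 9 mm thick, 0.12 kg give or take, with a small bore; lies flat on the bench in a row of three at the front, in any of the three places. Origin: centre of its underside, z up. Pinch it across the rim. Right of the row the key machines reach out with long levers up to 0.4 m high
- cutter_1: middle spare cutter wheel, 60 mm across, 8 mm thick, lying in the same row; leave it alone. Origin: centre of its underside
- cutter_3: largest spare cutter wheel, 68 mm across, 10 mm thick, lying in the same row; leave it alone. Origin: centre of its underside
- pan_centre (a point): centre of the upper face of the scale's pan, a flat steel disc without a rim, 110 mm across, engraved with two rings (60 and 96 mm across); unloaded its face is 50 mm above the bench. It stands on a fixed grey housing 120 x 120 mm, 27 mm high. z up
- scale_pan (a joint): how far the pan is pressed down, m: 0 unloaded, stop at 0.016; spring 220 N/m, so the cutter sinks it by about 5 mm
- lid_handle (a point): middle of the lid's handle, a round steel bar 12 mm thick and 80 mm long between its two posts, running along the point's y. With the lid shut the bar's axis is 112 mm above the bench, 42 mm above the lid's top face (free space below it). The point turns with the lid; its x points from the handle back to the hinge
- lid_hinge (a point): middle of the lid's hinge line at the back of the dry box, 60 mm above the bench, fixed to the box; the hinge axis is its y, x points away from the box's front, z up. In this frame the shut lid's handle is at (-140, 0, +52) mm, its front edge at (-174, 0, +2) mm. The dry box: fixed, grey steel, 170 mm deep (x), 140 wide (y), 70 high with its 8 mm lid
- dry_box_lid (a joint): angle of the lid, rad: 0 shut, grows as the front edge rises (20 mm gap = 0.115). The seal holds until the handle is pulled up with about 14 N, lets go suddenly within 5 mm of rise, then only the lid's weight is left (0.3 kg, 2 N at the handle). Let go, the lid falls back onto the seal, 8 mm open at the front
- loupe: black watchmaker's loupe, 36 mm across, 33 mm high, bystander between the dry box and the scale, behind. Origin: centre of its underside
- lock_cylinder_2: steel profile lock cylinder, 65 x 33 x 17 mm, bystander near the front edge, left of the cutters. Origin: centre of its underside
- marker: marker pen, 127 x 18 mm, bystander lying at the front left. Origin: centre of its underside
Not all that is in view belongs to the job. Leave any orange or red look-alike of the cutter_2 alone.

How it is judged (in metres and radians):
On the way, in this order (a step that is already met when the one before it is completed fails the run):
1. the smallest cutter lies free, flat and centred on the pan and weighs on its spring (horizontal distance between cutter_2 and pan_centre below 0.012 m and value of joint scale_pan between 0.002 and 0.012 m and contact force between cutter_2 and scale_pan above 0.3 N and angle between cutter_2's own z axis and vertical below 0.1 rad and contact force between cutter_2 and the fingers below 0.05 N and contact force between each of the arm, the fingers and scale_pan below 0.05 N and linear speed of cutter_2 below 0.02 m/s), for 0.3 s.
2. the lid has broken free of its seal (value of joint dry_box_lid above 0.06 rad), for 0.1 s.
At the end, for the whole second after the job is handed in: the fingers hold the lid steady with a gap of 12 to 30 mm at the front edge (angle 0.07 to 0.175 rad), with nothing else propping it, while the smallest cutter lies flat and free on the pan, its centre within 12 mm of the pan's centre, the pan between its rest and its stop (horizontal distance between cutter_2 and pan_centre below 0.012 m and value of joint scale_pan between 0.002 and 0.012 m and contact force between cutter_2 and scale_pan above 0.3 N and angle between cutter_2's own z axis and vertical below 0.1 rad and contact force between cutter_2 and the fingers below 0.05 N and contact force between each of the arm, the fingers and scale_pan below 0.05 N and value of joint dry_box_lid between 0.07 and 0.175 rad and velocity of joint dry_box_lid between -0.05 and 0.05 rad/s and contact force between dry_box_lid and the fingers above 0.5 N and contact force between dry_box_lid and cutter_1 below 0.05 N and contact force between dry_box_lid and cutter_3 below 0.05 N and contact force between dry_box_lid and loupe below 0.05 N and contact force between dry_box_lid and lock_cylinder_2 below 0.05 N and contact force between dry_box_lid and marker below 0.05 N); the arm keeps its last pose, push and grip.
It fails at once if the lid flies up past about 60 mm (0.35 rad) (value of joint dry_box_lid above 0.35 rad).
It fails at once if the pan is pushed down to its stop (value of joint scale_pan above 0.0155 m).
It fails at once if another thing on the bench is moved by more than 20 mm (distance of any of cutter_1, cutter_3, loupe, lock_cylinder_2, marker from where it was at the start of the episode above 0.02 m).
It also fails if it takes over 61 s, if anything falls off the work surface, if the arm or the gripper's body presses on something with over 40 N, if the wrist force passes 120 N, or if a joint passes its speed limit or range.

## Working session

There is one attempt and no reset: what is moved stays moved. The work goes in short steps, Python scripts to look and compute and a shell command to move; the robot and the scene stay as the last step left them, time stands still between calls to the robot, and variables do not carry over. Pictures are saved under pics/ and viewed, at most 10 in all, crops included, and the job is handed in when it is done.

```bash
mkdir -p pics
cat > h.py <<'E'
from rig import *
import numpy as np, cv2
from scipy.spatial.transform import Rotation as R
def rot(o):
    o=np.array(o,float)
    if o.shape==(3,3): return o
    if o.size==4: raise Exception('quat %s'%o)
    return R.from_euler('xyz',o).as_matrix()
def ray(f,rc):
    F=f["color"].shape[0]/2/np.tan(np.radians(f["fovy"])/2)
    d=np.array([(rc[1]-f["cx"])/F,(rc[0]-f["cy"])/F,1])
    return np.array(f["origin"],float),rot(f["orientation"])@d
def onz(f,rc,z):
    o,d=ray(f,rc); return o+d*(z-o[2])/d[2]
def tri(f1,a,f2,b):
    o1,d1=ray(f1,a);o2,d2=ray(f2,b)
    s=np.linalg.lstsq(np.c_[d1,-d2],o2-o1,rcond=None)[0]
    p=o1+s[0]*d1;q=o2+s[1]*d2
    return (p+q)/2,np.linalg.norm(p-q)
E
python3 - <<'E'
from h import *
np.set_printoptions(precision=1,suppress=True)
fs={c:grab_frame(c) for c in("scene","top")}
for c,f in fs.items():
    cv2.imwrite(f"pics/{c}0.png",f["color"]); print(c,f["fovy"],f["cx"],f["cy"],f["origin"],f["orientation"])
Z=dict(cutter_2=0,pan_centre=50,lid_handle=112,lid_hinge=60,loupe=0,lock_cylinder_2=0,marker=0)
for n,z in Z.items():
    for c,f in fs.items():
        for d in tip_of(c,n)[:4]: print(n,c,np.array(d["location"]),round(d["confidence"],2),onz(f,d["location"],z))
print(state())
E
```

```text
scene 42.92527819964208 260.8468904048951 194.24742848745245 [ -32.4 -239.   962.6] [-2.4 -0.  -0.8]
top 56.86087308137044 253.57228906650877 191.94973093673548 [394.7 277.3 949.4] [-2.9 -0.  -1.6]
cutter_2 scene [303.3 298.6] 0.96 [437.9  62.7   0. ]
cutter_2 scene [156.9 237.5] 0.55 [687.  490.3   0. ]
cutter_2 scene [251.9 234.4] 0.5 [442.1 265.    0. ]
cutter_2 top [245.1 326. ] 0.96 [437.7  61.4   0. ]
cutter_2 top [159.3 170.1] 0.76 [674.  484.1   0. ]
cutter_2 top [201.9 228.5] 0.75 [554.5 321.8   0. ]
cutter_2 top [243.8 248.9] 0.68 [441.9 266.8   0. ]
pan_centre scene [186.5 191.6] 0.6 [490.6 462.5  50. ]
pan_centre top [226.3 177.2] 0.91 [483.8 448.3  50. ]
lid_handle scene [211.8 302.4] 0.97 [571.9 169.6 112. ]
lid_handle top [185.1 286.8] 0.93 [576.8 176.  112. ]
lid_hinge scene [190.5 332.7] 0.92 [715.5 182.3  60. ]
lid_hinge scene [276.  265.8] 0.28 [412.5 138.7  60. ]
lid_hinge top [138.7 279.8] 0.72 [713.5 185.3  60. ]
loupe scene [182.9 257.4] 0.65 [649.3 378.8   0. ]
loupe scene [228.6 136.1] 0.64 [327.6 496.2   0. ]
loupe top [283.7 157.4] 0.66 [340.7 503.2   0. ]
loupe top [168.8 209. ] 0.62 [647.1 376.4   0. ]
loupe top [244.2 292.2] 0.42 [440.4 151.7   0. ]
lock_cylinder_2 scene [255.7 176.6] 0.55 [341.1 359.3   0. ]
lock_cylinder_2 top [288.8 208.3] 0.67 [327.1 371.9   0. ]
marker scene [228.5 134.5] 0.57 [325.1 499.4   0. ]
marker top [285.8 157.6] 0.73 [335.4 502.4   0. ]
marker top [139.2 279.8] 0.68 [733.5 179.1   0. ]
marker top [169.3 207.5] 0.15 [645.6 380.4   0. ]
{'clock': 0.8, 'joints': array([-1.4,  0.5,  0. ,  1.6, -0. ,  1.1, -0.1]), 'joint_vel': array([-0.,  0., -0.,  0., -0., -0.,  0.]), 'tau': array([ -0. , -58.3,   1.5, -27.3,  -0.1,   0. ,   0. ]), 'ee_pos': array([175.4, 651.9, 247.7]), 'tool_rot': array([3.1, 0. , 2.9]), 'ft_force': array([-0.4,  0.9, -0.3]), 'torque': array([-0., -0., -0.]), 'grip_force': 0.0, 'opening': 87.72359079665769}
```

Run:
```python
import cv2
a=cv2.imread('pics/top0.png')[110:310,120:400]; cv2.imwrite('pics/topc.png',cv2.resize(a,None,fx=2.8,fy=2.8,interpolation=cv2.INTER_CUBIC))
```

```text
(no output)
```

View pics/scene0.png

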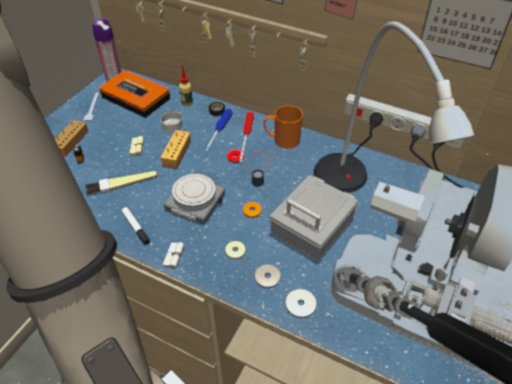

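View pics/topc.png

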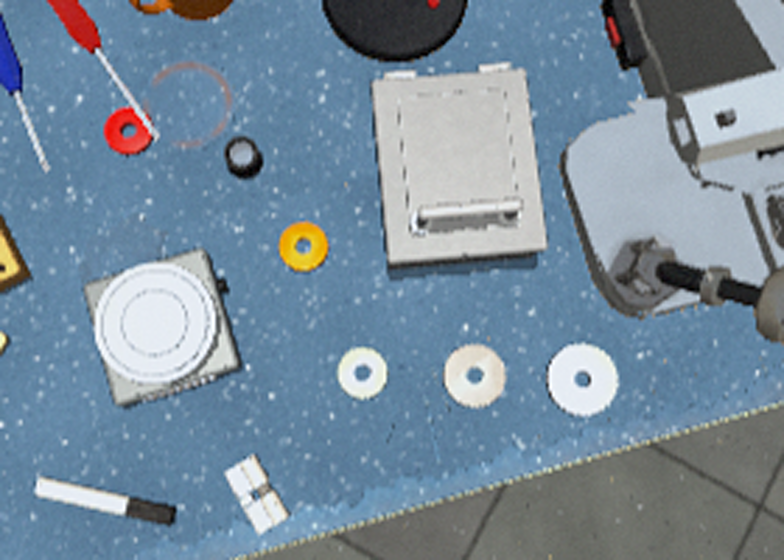

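The scene shows the leftmost wheel of the row as the smallest, at scene (235,250) and top (249,243). The pan is at top (175,225) and the handle at top (287,186). The orange ring (top (228,198)) and the red ring are look-alikes. Next I'll refine the positions by segmentation.

Run:
```python
from h import *
np.set_printoptions(precision=1,suppress=True)
fs={c:grab_frame(c) for c in("scene","top")}
def seg(f,rc,w,thr):
    hsv=cv2.cvtColor(f["color"],cv2.COLOR_BGR2HSV); r,c=rc
    m=np.zeros(hsv.shape[:2],np.uint8); s=np.s_[r-w:r+w,c-w:c+w]
    m[s]=((hsv[s][...,1]<80)&(hsv[s][...,2]>thr))*255
    m=cv2.morphologyEx(m,cv2.MORPH_OPEN,np.ones((3,3)))
    k=max(cv2.findContours(m,cv2.RETR_EXTERNAL,cv2.CHAIN_APPROX_NONE)[0],key=cv2.contourArea)
    return cv2.fitEllipse(k)
for n,z,p in(("cut",8,{"scene":(250,235),"top":(243,249)}),):
    for c in p:
        e=seg(fs[c],p[c],14,150); print(n,c,e,onz(fs[c],e[0][::-1],z))
for c,p in {"scene":(190,194),"top":(225,175)}.items():
    for t in(170,185,200): 
        e=seg(fs[c],p,30,t); print("pan",c,t,e,onz(fs[c],e[0][::-1],50))
f=fs["top"]
ends=[(110+y/2.8,120+x/2.8) for x,y in((422,216),(514,206),(390,264),(546,248),(373,82),(526,69))]
for e,z in zip(ends,(112,112,70,70,70,70)): print(onz(f,e,z))
np.set_printoptions(precision=4); s=state(); print(s["ee_pos"],s["tool_rot"],s["joints"])
```

```text
cut scene ((234.93887329101562, 248.3822479248047), (17.306211471557617, 20.351165771484375), 87.1756362915039) [446.4 267.    8. ]
cut top ((248.7262420654297, 242.7132568359375), (17.3901424407959, 18.400556564331055), 1.1739635467529297) [444.3 267.4   8. ]
pan scene 170 ((193.0379638671875, 188.90164184570312), (30.41849136352539, 42.8913688659668), 84.26254272460938) [487.4 453.6  50. ]
pan scene 185 ((193.23764038085938, 188.54473876953125), (28.72488784790039, 41.40320587158203), 86.00547790527344) [488.5 454.2  50. ]
pan scene 200 ((193.01637268066406, 187.8799591064453), (25.88252830505371, 35.00543212890625), 82.28460693359375) [489.7 456.3  50. ]
pan top 170 ((174.0369415283203, 224.630615234375), (42.46998977661133, 51.34164047241211), 31.95698356628418) [488.  456.4  50. ]
pan top 185 ((174.51754760742188, 224.91232299804688), (39.29353713989258, 50.47527313232422), 29.4118595123291) [487.3 455.1  50. ]
pan top 200 ((174.2525634765625, 224.61471557617188), (39.497398376464844, 43.54615783691406), 26.78431510925293) [488.1 455.8  50. ]
[571.8 215.  112. ]
[580.7 135.1 112. ]
[536.6 241.3  70. ]
[551.1 100.1  70. ]
[708.  255.8  70. ]
[721.3 112.4  70. ]
[175.3363 651.8675 247.6976] [ 3.1415 -0.      2.8788] [-1.4161  0.477   0.0224  1.5554 -0.0115  1.1093 -0.0831]
```

```bash
python3 -m creep '{"deltas": [[[0.03,-0.042,0,0,0,0,-1],[0.035,-0.048,0,0,0,0,-1],[0.035,-0.05,0,0,0,0,-1],[0.035,-0.05,0,0,0,0,-0.7],[0.035,-0.05,0,0,0,0,-0.7]]]}' 30; python3 -m creep '{"deltas": [[[0.035,-0.05,0,0,0,0,-0.7],[0.034,-0.05,-0.01,0,0,0,-0.7],[0.03,-0.045,-0.03,0,0,0,-0.7],[0,0,-0.04,0,0,0,-0.7],[0,0,0,0,0,0,-0.7]]]}'
```

```text
clock: 1.52
ee_pos: [346.4, 410.2, 248.0]
tool_rot: [3.141, 0.0, 2.879]
ft_force: [0.5, 0.3, 0.4]
opening: 75.0
grip_force: 0.0
clock: 2.15
ee_pos: [443.0, 265.4, 165.7]
tool_rot: [-3.137, -0.003, 2.878]
ft_force: [-0.1, 1.0, 0.2]
opening: 74.3
grip_force: 0.0
```

```bash
python3 -m creep '{"deltas": [[[0,0,-0.05,0,0,0,-0.7],[0,0,-0.04,0,0,0,-0.7],[0,0,-0.02,0,0,0,-0.7],[0,0,0,0,0,0,-0.7],[0,0,0,0,0,0,-0.7]]]}'
python3 - <<'E'
from h import *
for c in("top","scene"):
    f=grab_frame(c); a=f["color"][200:290,200:320] if c=="top" else f["color"][200:290,180:300]
    cv2.imwrite(f"pics/a_{c}.png",cv2.resize(a,None,fx=3,fy=3))
a=np.hstack([cv2.imread("pics/a_top.png"),cv2.imread("pics/a_scene.png")]);cv2.imwrite("pics/a.png",a)
E
```

```text
clock: 2.78
ee_pos: [445.2, 268.2, 59.3]
tool_rot: [3.139, 0.001, 2.88]
ft_force: [0.8, 0.2, 1.0]
opening: 74.8
grip_force: 0.0
```

View pics/a.png

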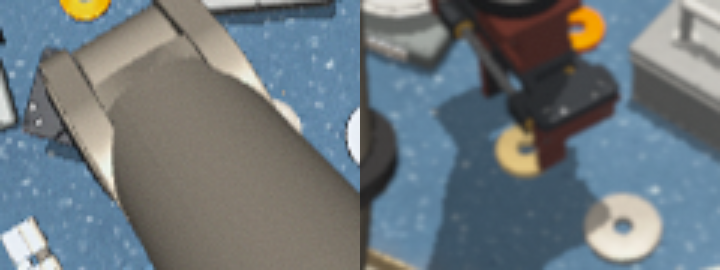

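The wheel (scene crop (522,147)) lies between the finger tips, allowing for the height. I'll go down and grip.

```bash
python3 -m creep '{"deltas": [[[0,0,-0.02,0,0,0,-0.7],[0,0,-0.01,0,0,0,-0.7],[0,0,0,0,0,0,-0.3],[0,0,0,0,0,0,0.3],[0,0,0,0,0,0,0.3]]]}' 25; python3 -m creep '{"deltas": [[[0,0,0,0,0,0,0.3],[0,0,0,0,0,0,0.3],[0,0,0,0,0,0,0.3]]]}'
```

```text
clock: 3.5
ee_pos: [444.6, 267.0, 28.2]
tool_rot: [3.141, 0.0, 2.879]
ft_force: [0.1, -0.7, 0.5]
opening: 48.3
grip_force: 0.4
clock: 3.88
ee_pos: [444.6, 267.0, 28.1]
tool_rot: [3.141, 0.0, 2.879]
ft_force: [-1.0, 0.4, 6.0]
opening: 46.4
grip_force: 25.0
```

```bash
python3 -m creep '{"deltas": [[[0,0,0.03,0,0,0,0.3],[0,0,0.04,0,0,0,0.3],[0,0.01,0.04,0,0,0,0.3],[0.01,0.04,0,0,0,0,0.3],[0.01,0.045,0,0,0,0,0.3]]]}'; python3 -m creep '{"deltas": [[[0.01,0.045,0,0,0,0,0.3],[0.0125,0.04,0,0,0,0,0.3],[0,0.007,0,0,0,0,0.3],[0,0,0,0,0,0,0.3],[0,0,0,0,0,0,0.3]]]}'
python3 - <<'E'
from h import *
for c in("top","scene"):
    f=grab_frame(c); a=f["color"][170:270,120:240] if c=="top" else f["color"][120:220,140:260]
    cv2.imwrite(f"pics/b_{c}.png",cv2.resize(a,None,fx=3,fy=3,interpolation=cv2.INTER_CUBIC))
a=np.hstack([cv2.imread("pics/b_top.png"),cv2.imread("pics/b_scene.png")]);cv2.imwrite("pics/b.png",a)
E
```

```text
clock: 4.5
ee_pos: [464.8, 362.3, 138.3]
tool_rot: [3.141, 0.001, 2.877]
ft_force: [0.2, -0.1, -1.3]
opening: 46.7
grip_force: 25.0
clock: 5.12
ee_pos: [486.9, 452.0, 137.4]
tool_rot: [-3.14, -0.0, 2.877]
ft_force: [-0.3, -0.7, -1.9]
opening: 46.9
grip_force: 25.0
```

View pics/b.png

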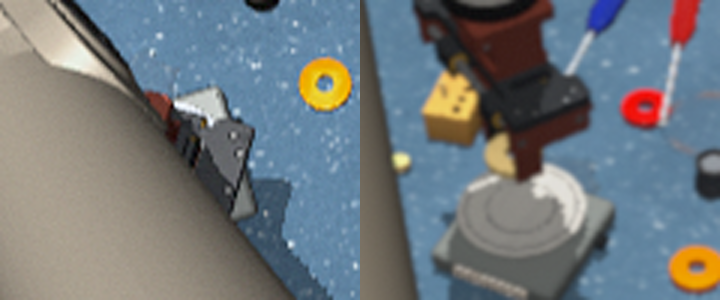

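The wheel is held level over the pan, whose centre in the scene view is about (194,190). I'll lower it slowly.

```bash
python3 -c "
from h import *
f=grab_frame('scene');print(onz(f,(190.5,194),50),onz(f,(172,189.7),116),state()['ee_pos'])"
python3 -m creep '{"deltas": [[[0,0,-0.025,0,0,0,0.3],[0,0,-0.018,0,0,0,0.3],[0,0,-0.008,0,0,0,0.3],[0,0,-0.003,0,0,0,0.3],[0,0,-0.002,0,0,0,0.3]]]}'; python3 -m creep '{"deltas": [[[0,0,-0.002,0,0,0,0.3],[0,0,-0.002,0,0,0,0.3],[0,0,-0.001,0,0,0,0.3],[0,0,0,0,0,0,0.3],[0,0,0,0,0,0,0.3]]]}'
```

```text
[485.23039369 447.70470446  50.        ] [482.65650405 451.27183471 116.        ] [487.05654646 452.63003561 137.848107  ]
clock: 5.9
ee_pos: [487.2, 454.1, 82.0]
tool_rot: [3.141, 0.0, 2.879]
ft_force: [1.0, 0.6, -1.7]
opening: 46.5
grip_force: 25.0
clock: 6.52
ee_pos: [486.9, 453.9, 76.8]
tool_rot: [3.141, 0.0, 2.879]
ft_force: [-0.1, 0.9, -1.3]
opening: 46.2
grip_force: 25.0
```

```bash
python3 -m creep '{"deltas": [[[0,0,-0.001,0,0,0,0.3],[0,0,-0.0015,0,0,0,0.3],[0,0,0,0,0,0,0.3],[0,0,0,0,0,0,0.3]]]}' 10; python3 -c "
from h import *
f=grab_frame('scene');cv2.imwrite('pics/c.png',cv2.resize(f['color'][140:220,140:260],None,fx=6,fy=6,interpolation=cv2.INTER_CUBIC))
print(np.mean([state()['ft_force']],0))"
```

```text
clock: 7.02
ee_pos: [486.9, 453.9, 74.2]
tool_rot: [3.141, 0.0, 2.879]
ft_force: [-0.1, -0.0, -0.6]
opening: 47.1
grip_force: 10.0
[ 0.6245429   0.3840805  -0.50481598]
```

View pics/c.png

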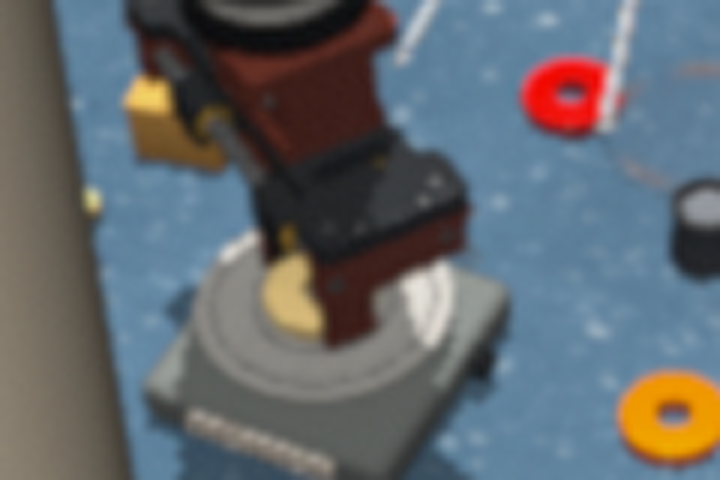

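The wheel sits near the middle of the pan. I'll release it, lift off and check.

```bash
python3 -m creep '{"deltas": [[[0,0,0,0,0,0,-0.2],[0,0,0,0,0,0,-0.45],[0,0,0,0,0,0,-0.45],[0,0,0.01,0,0,0,-0.45],[0,0,0.03,0,0,0,-0.45]]]}'; python3 -m creep '{"deltas": [[[0,0,0.05,0,0,0,-0.45],[0.01,-0.04,0.04,0,0,9,-0.45],[0.01,-0.05,0.01,0,0,10,-0.6],[0.01,-0.05,0,0,0,10,-0.6],[0.01,-0.05,0,0,0,10,-0.6]]]}'; python3 -c "
from h import *
f=grab_frame('top');a=cv2.resize(f['color'][190:260,135:225],None,fx=4,fy=4,interpolation=cv2.INTER_CUBIC)
g=grab_frame('scene');b=cv2.resize(g['color'][155:225,150:240],None,fx=4,fy=4,interpolation=cv2.INTER_CUBIC)
cv2.imwrite('pics/d.png',np.hstack([a,b]))
for c in('top','scene'): print(tip_of(c,'pan_centre')[:2],tip_of(c,'cutter_2')[:5])"
```

```text
clock: 7.7
ee_pos: [486.1, 453.1, 113.6]
tool_rot: [-3.139, -0.001, 2.879]
ft_force: [1.1, -0.1, -0.3]
opening: 63.6
grip_force: 0.0
clock: 8.32
ee_pos: [527.3, 262.2, 215.4]
tool_rot: [3.142, 0.002, -2.718]
ft_force: [0.7, -0.1, 0.1]
opening: 70.0
grip_force: 0.0
[] [{'location': [226.6, 175.2], 'confidence': 0.77}, {'location': [159.3, 166.7], 'confidence': 0.49}]
[{'location': [191.5, 192.0], 'confidence': 0.81}] [{'location': [277.5, 269.6], 'confidence': 0.95}, {'location': [192.2, 193.5], 'confidence': 0.64}, {'location': [303.3, 298.0], 'confidence': 0.57}, {'location': [160.5, 236.3], 'confidence': 0.56}, {'location': [212.6, 252.2], 'confidence': 0.55}]
```

View pics/d.png

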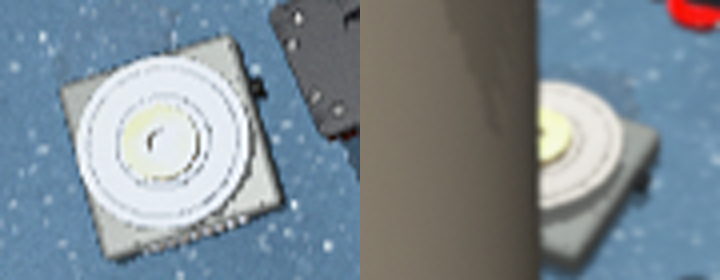

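Top view: the wheel is at crop (160,143) and the pan centre at (164,142), about 3 mm off, which is within tolerance. Next is the handle.

```bash
python3 -c "
from h import *
np.set_printoptions(precision=2,suppress=True)
s=state();print(s['joints'],s['ee_pos'],s['tool_rot'])
f={c:grab_frame(c) for c in('scene','top')}
L={}
for c in f:
  d=tip_of(c,'lid_handle')[:1]; L[c]=d[0]['location'] if d else None; print(c,L[c], d and onz(f[c],L[c],112))
if all(v is not None for v in L.values()): print(tri(f['scene'],L['scene'],f['top'],L['top']))
"
```

```text
[-0.62  0.37  0.07  1.8  -0.03  0.97  1.44] [526.57 265.34 214.64] [ 3.14  0.   -2.72]
scene [210.9, 301.9] [573.21 172.14 112.  ]
top None []
```

```bash
python3 -m creep '{"deltas": [[[0.005,-0.009,0,0,0,-10,-0.6],[0.005,-0.009,0,0,0,-10,-0.6],[0.005,-0.009,0,0,0,-10,-0.5],[0.005,-0.009,0,0,0,-10,-0.5],[0.005,-0.009,0,0,0,-10,-0.5]]]}'; python3 -m creep '{"deltas": [[[0.005,-0.009,0,0,0,-10,-0.5],[0.005,-0.009,0,0,0,-10,-0.5],[0.005,-0.009,0,0,0,-10,-0.4],[0.005,-0.009,0,0,0,-10,-0.4],[0.004,-0.011,0,0,0,-10,-0.4]]]}';python3 -m creep '{"deltas": [[[0,0,-0.02,0,0,-8.5,-0.4],[0,0,0,0,0,0,-0.4],[0,0,0,0,0,0,-0.4]]]}'
python3 -c "
from h import *
f=grab_frame('top');a=cv2.resize(f['color'][130:230,230:350],None,fx=3,fy=3,interpolation=cv2.INTER_CUBIC)
g=grab_frame('scene');b=cv2.resize(g['color'][150:250,240:360],None,fx=3,fy=3,interpolation=cv2.INTER_CUBIC)
cv2.imwrite('pics/e.png',np.hstack([a,b]));print(state()['joints'])"
```

```text
clock: 9.45
ee_pos: [551.7, 219.5, 214.0]
tool_rot: [-3.142, -0.0, 2.682]
ft_force: [0.4, 0.3, 0.7]
opening: 66.1
grip_force: 0.0
clock: 10.07
ee_pos: [575.8, 172.7, 214.0]
tool_rot: [-3.142, -0.0, 1.81]
ft_force: [0.4, 0.9, -0.4]
opening: 61.6
grip_force: 0.0
clock: 10.45
ee_pos: [575.9, 172.6, 194.5]
tool_rot: [3.141, -0.0, 1.67]
ft_force: [-0.2, 0.1, 0.2]
opening: 61.6
grip_force: 0.0
[-0.76685428  0.44400809  0.49368449  1.81666987 -0.25461311  0.94286179
 -0.06564649]
```

View pics/e.png

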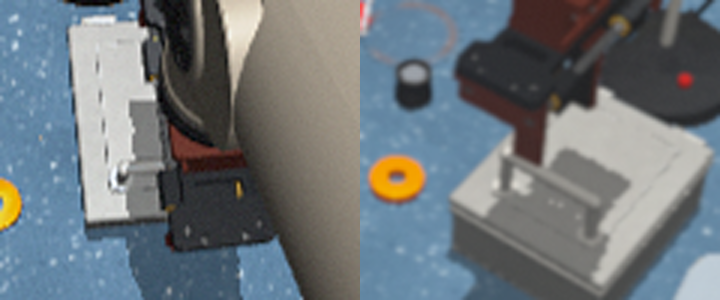

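The fingers straddle the bar (scene crop bar mid (552,182)). I'll go down and grip.

```bash
python3 -m creep '{"deltas": [[[0,0,-0.03,0,0,0,-0.4],[0,0,-0.03,0,0,0,-0.4],[0,0,-0.018,0,0,0,-0.4],[0,0,0,0,0,0,-0.2],[0,0,0,0,0,0,0.2]]]}' 8; python3 -m creep '{"deltas": [[[0,0,0,0,0,0,0.4],[0,0,0,0,0,0,0.6],[0,0,0,0,0,0,0.7],[0,0,0,0,0,0,1],[0,0,0,0,0,0,1]]]}'
```

```text
clock: 11.18
ee_pos: [576.7, 172.0, 117.2]
tool_rot: [3.14, -0.0, 1.666]
ft_force: [-0.2, -0.1, -0.1]
opening: 45.8
grip_force: 0.0
clock: 11.8
ee_pos: [579.4, 172.3, 116.9]
tool_rot: [3.134, -0.0, 1.666]
ft_force: [9.4, 0.5, -6.8]
opening: 12.0
grip_force: 8.0
```

```bash
python3 -m creep '{"deltas": [[[0.003,0,0,0,0,0,1],[0.001,0,0,0,0,0,1],[0,0,0,0,0,0,1],[0,0,0,0,0,0,1]]]}' 45
```

```text
clock: 12.3
ee_pos: [579.6, 172.3, 116.6]
tool_rot: [-3.141, -0.001, 1.666]
ft_force: [-2.0, 1.7, 5.9]
opening: 11.0
grip_force: 45.0
```

```bash
python3 -m creep '{"deltas": [[[0,0,0.002,0,0,0,1],[0,0,0.002,0,0,0,1],[0.001,0,0.002,0,0,0,1],[0,0,0.001,0,0,0,1],[0,0,0,0,0,0,1]]]}'
```

```text
clock: 12.92
ee_pos: [582.0, 172.5, 123.1]
tool_rot: [3.139, -0.0, 1.666]
ft_force: [6.3, 3.1, -5.1]
opening: 10.9
grip_force: 45.0
```

```bash
python3 -m creep '{"deltas": [[[0.001,0,0.002,0,0,0,1],[0.001,0,0.002,0,0,0,1],[0.001,0,0.002,0,0,0,1],[0.001,0,0.002,0,0,0,1],[0.001,0,0.002,0,0,0,1]]]}';python3 -m creep '{"deltas": [[[0,0,0,0,0,0,1],[0,0,0,0,0,0,1],[0,0,0,0,0,0,1]]]}'; python3 -c "
from h import *
f=grab_frame('top');a=cv2.resize(f['color'][130:250,130:300],None,fx=2,fy=2,interpolation=cv2.INTER_CUBIC)
g=grab_frame('scene');b=cv2.resize(g['color'][150:270,190:360],None,fx=2,fy=2,interpolation=cv2.INTER_CUBIC)
cv2.imwrite('pics/f.png',np.hstack([a,b]))"
```

```text
clock: 13.55
ee_pos: [586.3, 172.8, 132.7]
tool_rot: [3.14, -0.001, 1.666]
ft_force: [5.3, 4.7, -7.0]
opening: 11.0
grip_force: 45.0
clock: 13.92
ee_pos: [586.3, 172.7, 132.6]
tool_rot: [3.14, -0.0, 1.666]
ft_force: [5.7, 3.1, -6.7]
opening: 10.8
grip_force: 45.0
```

View pics/f.png

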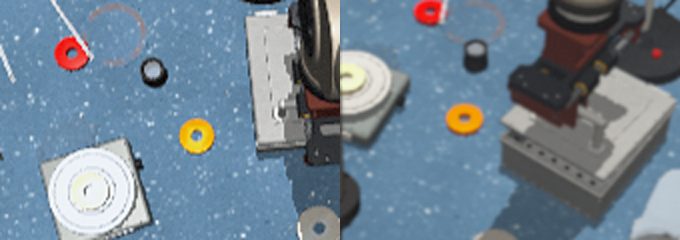

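The lid's front edge is open (scene crop (505–600,125–190)). The handle rose 16 mm and moved back 6.7 mm, which matches about 0.115 rad. The wheel is still on the pan, so I'll hand in.

```bash
python3 -c "
from rig import *
print(close_job())"
```

```text
the job is handed in; nothing more can be done
None
```

I handed the job in with the smallest cutter lying free about 3 mm off the pan's centre and the lid broken free and held steady at about 20 mm (0.115 rad by handle travel); the hand-in call gave no verdict.

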